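Close the vacuum pump's inlet filter

ROBOT

A 6-joint arm with a two-finger parallel gripper is mounted at the origin on the work surface. World frame = base frame: x ahead of the robot, y to its left, z up, the work surface at z = 0. Lengths are in mm, angles in rad, forces in N, time in s.
With the tool pointing down it reaches from about 425 to 925 mm from the base axis. Payload 12.5 kg.
Tool frame: the origin (TCP) lies on the centre line of the jaws, within the pads' length; the fingertips stand tip_extent ahead of it and the grasp point (between the pads) lies 6 mm ahead of it (tip_extent is the distance from the TCP to the fingertips, in mm); z points along the fingers, y is the line along which they close (so a half turn about z gives the same grasp; the last joint's range is limited). The gripper opens to 85 mm and grips with 20 to 120 N. Pads are 22 mm wide; open, the fingers measure 114 mm over their backs; the gripper's body (76 mm by 85 mm) begins 54 mm behind the grasp point. The pads swing forward as they close: fully open they stand 13 mm farther back than shut.
Start: joints at [-1.351, 0.491, 1.559, -0, 1.092, -0.106], TCP at [200.064, -592.129, 256.327] pointing down, gripper open.
Joint ranges: [-3.1, 3.1], [-0.84, 2.19], [0.05, 2.79], [-1.13, 4.28], [0.06, 2.93], [-2.69, 2.69]. Speed limits (rad/s): [2.22, 2.22, 2.79, 3.14, 3.14, 3.14].

INTERFACE

Orientations are given as a 3x3 rotation matrix whose columns are the frame's x, y, z axes.
In Python, from workcell import move_ptp, servo_line, goto_joints, ungrasp, close_gripper, pause, solve_ik, snapshot, MotionError, sign_off, silhouettes, current_time_s, current_joint_pos, current_qd, current_effort, current_tool_pos, current_tool_rot, current_wrist_force, current_ft_torque, current_width, current_grip_force, tip_extent gives the robot as it stands. Calls block until the motion is done:
- move_ptp(position, orientation): joint-space move of the TCP to a pose.
- servo_line(position, orientation=None, speed=150): straight line of the TCP; orientation=None keeps the orientation; speed is the mean speed in mm/s.
- goto_joints(angles): joint-space move.
- ungrasp() and close_gripper(grasp_force=None): open the fingers fully, or close them until they stop; grasp_force is the grip in N (None keeps the last).
- pause(seconds).
- solve_ik(position, orientation): joint angles nearest the present ones, or None.
- snapshot(name): name is "scene" or "top" or "wrist"; returns a dict with "pixels" (400x640x3 uint8, red, green, blue), "z_map" (400x640 float32, mm along the optical axis (not along the pixel's ray), 0 where there is no reading), "fovy" (degrees; the focal length in pixels is half the picture's height over the tangent of half this angle, whatever the lens; pixels are square), "cx", "cy" (the principal point, pixels), "k1" (the pictures are not rectified: a ray, as slopes to the right and down, at radius r is drawn at 1 + k1 r^2 times it, then the intrinsics apply), "extrinsics" (4x4, takes a point from world to camera coordinates). Camera axes: x right, y down, z forward; pixel columns grow to the right and rows downward; lengths in mm; the calibration is good to about 2 mm. A picture is of the moment at which its call begins.
A pose or a line that the arm cannot do raises MotionError and nothing moves.
- sign_off(): hands the job in; it is judged then, once.
Trained networks look in the newest picture that a camera, given by its name, has taken for a name from the list of things; names that differ only in an ending like _2 or _b are one class to them, and where a whole thing is asked for, a point or a joint stands for the part that bears it (a point fixed in the world has none). Each returns a list of dicts, best first, with "score" (0 to 1); they miss things now and then, are a little off and sometimes report something else, mostly with a low value. They report only what shows in the picture. A call takes as long as a camera call. They do not tell look-alikes from the thing itself.
- silhouettes(camera, target): "mask" (400x640 bool, what is visible of it) and "uv" ([column, row] in pixels, amid what is visible of it).
Readings, each from a call of its own:
- current_time_s(): time.
- current_joint_pos(): joint angles.
- current_qd(): joint speeds.
- current_effort(): joint torques, N m.
- current_tool_pos(): TCP position.
- current_tool_rot(): TCP orientation.
- current_wrist_force(): force on the tool from outside, world axes, zero at the start.
- current_ft_torque(): the same for the moment, N m.
- current_width(): finger opening in mm.
- current_grip_force(): force on a finger pad.
Only numpy, scipy, OpenCV 4.12 (cv2) and the standard library are available. Lean on these libraries where they do the work, as an engineer would, in place of code of your own. Each camera call takes 0.05 s, during which the arm holds its last target. There are 200 camera calls.

TASK

Close the pump's inlet filter: gently set the round cover with the slotted boss on the filter housing, its slot passing over the wing nut on the centre stud, until it sits level and fully home on the rim. Then spin the wing nut clockwise down the stud until it is snug on the cover's boss, and let go. Leave the smaller unslotted cover and everything else on the bench where it is.

Things in the scene. Friction and masses are not known exactly. Their poses are not given: they have to be found in the camera images.
- housing: grey pump fixed to the bench; its filter housing is an open aluminium can, 110 mm outside, 100 mm inside, rim 80 mm above the bench, with a paper element and a centre stud inside. Origin: on the bench, on the stud's axis. The base plate is 130 mm wide (x) and runs from 70 mm behind the origin to 270 mm along +y; the blue motor lies along +y, up to 112 mm tall
- housing_seat (a point): centre of the can's rim, on the stud's axis, 80 mm above the bench. When the cover is home its underside origin is 6 mm below this point
- wing_nut: steel wing nut on the stud, cannot come off: two upright wings in line along its x axis, 48 mm over the tips, 8 mm thick (y), 30 mm tall (16 mm tall in the middle 12 mm of the span, where the stud may show); a 12 mm round collar takes the lowest 4 mm. Origin: on the axis at its underside, 112 mm above the bench at the start. It passes the cover's slot only with its wings along the slot, within 0.15 rad
- wing_nut_grip (a point): on the nut's axis, 20 mm above its underside; x along the wings, y across them (the two flat faces to pinch)
- nut_turn (a joint): turn of the wing nut in rad, growing clockwise seen from above; starts at 0 to 0.8. It drops 1.3 mm per rad and turns lightly (0.03 N m). With the cover home it touches the boss at about 5.1, then clamps harder with further turning: snug (over 4 N) from about 5.2; the thread ends at 5.6. It stays where it is left
- cover: the cover to fit: round aluminium disc, 116 mm across, 4 mm thick; below it a spigot ring, 94 mm across, 6 mm tall, that enters the can; on top a boss (see cover_boss). A slot 58 mm long (x) and 17 mm wide (y) goes right through. 32 mm tall in all, 0.15 to 0.31 kg. Origin: centre of the spigot's underside. Lies flat, spigot down; on the can any yaw will do if the slot matches the wings
- cover_boss (a point): centre of the cover's boss, half-way up, 21 mm above the underside; the boss is 70 mm long (x, along the slot), 34 mm wide (y: pinch it across this) and 22 mm tall
- blank_cover: a smaller round aluminium cover for another housing: 88 mm disc, 4 mm thick, with a solid 52 x 26 x 22 mm block on top and no slot; origin at the centre of its underside, 32 mm tall; leave it alone
- dishes: stack of two culture dishes, 92 mm across, 28 mm tall; origin at the centre of the underside; leave it alone
- amber_bottle: small amber bottle, 40 mm across, 85 mm tall; origin at the centre of the underside; leave it alone
- tall_bottle: tall glass bottle, 60 mm across, 190 mm tall, standing near the housing; origin at the centre of the underside; leave it alone
- screwdriver: screwdriver lying on the bench, 170 mm long along its x axis, about 30 mm tall; leave it alone
- beaker: open glass beaker, 68 mm across, 85 mm tall; origin at the centre of the underside; leave it alone
- spare_element: spare white filter element, a ring 80 mm across, 50 mm tall; origin at the centre of the underside; leave it alone
Mind the look-alikes: they are no part of the job. What is shaped like the cover but brown or purple is not meant.

How it is judged:
By the outcome, as a careful person would: the job done as asked, in the order asked, and still so for the second after the job is handed in, with the robot touching nothing.
It also fails if it takes over 67 s, if anything falls off the work surface, if the arm or the gripper's body presses on something with over 40 N, if the wrist force passes 120 N, or if a joint passes its speed limit or range.

## Working session

There is one attempt and no reset: what is moved stays moved. The work goes in short steps, each a Python script; the robot and the scene stay as the last script left them, time stands still between calls to the robot, and variables do not carry over. Pictures are saved under pics/ and viewed, at most 10 in all, crops included, and the job is handed in when it is done.

```bash
mkdir -p pics; ls; cat > h.py <<'E'
import numpy as np, cv2
from workcell import *
def cam(s):
    f=200/np.tan(np.radians(s["fovy"])/2)
    return np.array([[f,0,s["cx"]],[0,f,s["cy"]],[0,0,1.]])
def world(s,mask):
    v,u=np.nonzero(mask&(s["z_map"]>0)); z=s["z_map"][v,u]
    K=cam(s); d=np.array([s["k1"],0,0,0,0.])
    p=cv2.undistortPoints(np.stack([u,v],1).astype(float)[:,None],K,d)[:,0]
    P=np.c_[p[:,0]*z,p[:,1]*z,z,np.ones(len(z))]
    return (np.linalg.inv(s["extrinsics"])@P.T).T[:,:3]
def save(s,n): cv2.imwrite("pics/"+n+".png",s["pixels"][:,:,::-1])
def down(a):  # tool pointing down, y axis (closing) at angle a in world
    y=np.array([np.cos(a),np.sin(a),0]); z=np.array([0,0,-1.]); return np.c_[np.cross(y,z),y,z]
E
python3 - <<'E'
from h import *
print(tip_extent() if callable(tip_extent) else tip_extent)
for c in ["scene","top"]:
    s=snapshot(c); save(s,c+"0"); print(c,s["fovy"],s["k1"])
    for n in ["cover","blank_cover","wing_nut","housing","tall_bottle","beaker","dishes","amber_bottle","screwdriver","spare_element"]:
        for d in silhouettes(c,n)[:3]:
            P=world(s,d["mask"])
            if len(P): print(n,round(d["score"],2),np.round(d["uv"]),len(P),np.median(P,0).round(),np.percentile(P,2,0).round(),np.percentile(P,98,0).round())
E
```

```text
pics
25.0
scene 51.85786219823787 -0.08057698168498585
cover 0.89 [296. 268.] 1278 [ 487. -152.    9.] [ 428. -198.   -2.] [533. -91.  32.]
cover 0.89 [313. 148.] 585 [278. 290.  11.] [218. 248.   0.] [322. 353.  34.]
cover 0.79 [149. 288.] 1393 [ 214. -401.   10.] [ 155. -447.    6.] [ 257. -346.   33.]
blank_cover 0.94 [340. 298.] 868 [ 627. -194.   10.] [ 585. -226.    6.] [ 662. -150.   33.]
blank_cover 0.35 [379. 187.] 4518 [564. 194.  59.] [460.  55.   4.] [658. 335. 112.]
wing_nut 0.39 [354. 170.] 54 [520. 106. 136.] [506.  98. 115.] [526. 138. 142.]
housing 0.68 [379. 186.] 4659 [564. 194.  57.] [452.  55.   2.] [659. 335. 112.]
tall_bottle 0.89 [402. 245.] 1204 [707. -41. 105.] [679. -52.   8.] [732. -14. 190.]
beaker 0.87 [357. 128.] 503 [382. 401.  59.] [348. 385.   1.] [410. 452.  86.]
dishes 0.57 [239. 320.] 1309 [ 455. -359.   26.] [ 411. -398.    5.] [ 495. -313.   30.]
dishes 0.56 [359. 179.] 12 [523. 101. 132.] [521.  98. 122.] [525. 103. 142.]
amber_bottle 0.87 [279. 353.] 429 [ 592. -390.   54.] [ 572. -401.    8.] [ 605. -373.   86.]
amber_bottle 0.38 [338. 299.] 
[... 871 characters left out ...]
6.]
tall_bottle 0.22 [255. 226.] 330 [381. 179.  20.] [278. 165.  -1.] [433. 190.  29.]
beaker 0.95 [172. 231.] 500 [378. 430.  37.] [346. 388.  -2.] [405. 451.  86.]
dishes 0.88 [440. 205.] 754 [ 445. -351.   26.] [ 404. -392.   14.] [ 486. -311.   33.]
dishes 0.69 [405. 236.] 296 [ 360. -243.   48.] [ 332. -283.    6.] [ 377. -210.   54.]
amber_bottle 0.57 [323. 117.] 606 [684. -17. 121.] [668. -45.   3.] [720.  10. 190.]
amber_bottle 0.53 [445. 160.] 230 [ 576. -372.   53.] [ 563. -395.   -3.] [ 600. -358.   87.]
screwdriver 0.84 [256. 225.] 340 [390. 177.  19.] [333. 164.  -5.] [435. 195.  29.]
spare_element 0.68 [401. 236.] 282 [ 360. -243.   48.] [ 335. -283.   10.] [ 378. -210.   54.]
```

View pics/scene0.png

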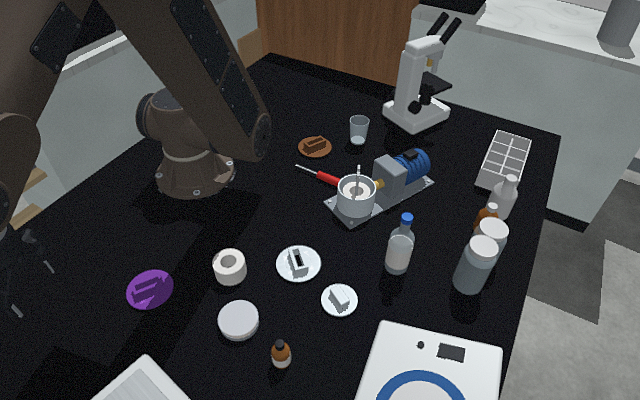

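View pics/top0.png

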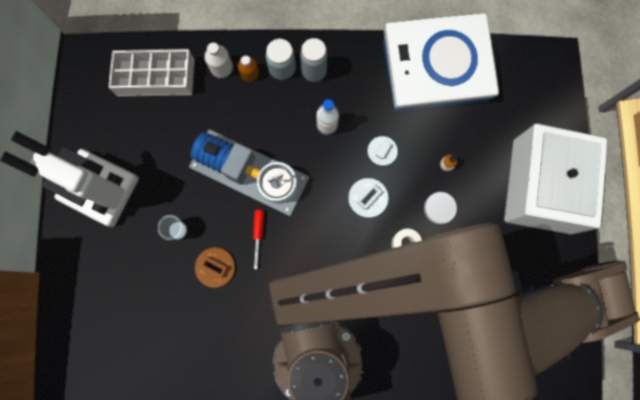

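```bash
python3 - <<'E'
from h import *
R=current_tool_rot(); print(R.round(2))
for n,p in [("nut",(500,60,330)),("cov",(478,-143,280))]:
    move_ptp(list(p),R); s=snapshot("wrist"); save(s,"w_"+n); np.savez("w_"+n,**s)
    print(current_time_s(),s["fovy"],s["extrinsics"].round(2).tolist())
    for t in ["cover","wing_nut","housing"]:
        for i,d in enumerate(silhouettes("wrist",t)[:2]):
            P=world(s,d["mask"])
            if len(P): print(t,round(d["score"],2),np.round(d["uv"]),len(P),np.median(P,0).round(),np.percentile(P,2,0).round(),np.percentile(P,98,0).round())
            np.save(f"m_{n}_{t}_{i}",d["mask"])
a=cv2.imread("pics/w_nut.png");b=cv2.imread("pics/w_cov.png")
cv2.imwrite("pics/w_both.png",cv2.resize(np.vstack([a,b]),(480,600)))
E
```

```text
[[ 0.95  0.32  0.  ]
 [ 0.32 -0.95 -0.  ]
 [-0.    0.   -1.  ]]
3.7083 66.4085308737148 [[0.32, -0.95, -0.0, -103.4], [-0.91, -0.31, 0.29, 415.67], [-0.27, -0.09, -0.96, 590.2], [0.0, 0.0, 0.0, 1.0]]
cover 0.95 [438. 218.] 4057 [ 484. -138.    9.] [ 431. -194.    6.] [532. -91.  32.]
cover 0.69 [126. 252.] 3719 [281. 298.  10.] [220. 250.   7.] [325. 354.  33.]
wing_nut 0.78 [264. 154.] 516 [514. 125. 140.] [488. 100.  37.] [525. 148. 142.]
wing_nut 0.61 [ 34. 172.] 3715 [381. 411.  58.] [348. 386.   4.] [411. 448.  85.]
housing 0.97 [219.  87.] 24790 [560. 205.  68.] [464.  58.   6.] [636. 344. 114.]
housing 0.75 [268. 155.] 449 [515. 124. 140.] [503. 100. 114.] [525. 142. 142.]
4.7583 66.4085308737148 [[0.32, -0.95, -0.0, -288.04], [-0.91, -0.31, 0.28, 348.09], [-0.27, -0.09, -0.96, 518.37], [0.0, 0.0, 0.0, 1.0]]
cover 0.91 [318. 167.] 5769 [ 485. -143.   10.] [ 429. -196.    8.] [533. -92.  32.]
cover 0.91 [  2. 219.] 400 [275. 253.  10.] [242. 245.   7.] [308. 260.  11.]
wing_nut 0.92 [36. 64.] 1158 [514. 114. 134.] [498.  98.   1.] [525. 253. 142.]
housing 0.71 [93. 67.] 19322 [523. 118.  58.] [447.  49.   6.] [581. 223. 139.]
```

View pics/w_both.png

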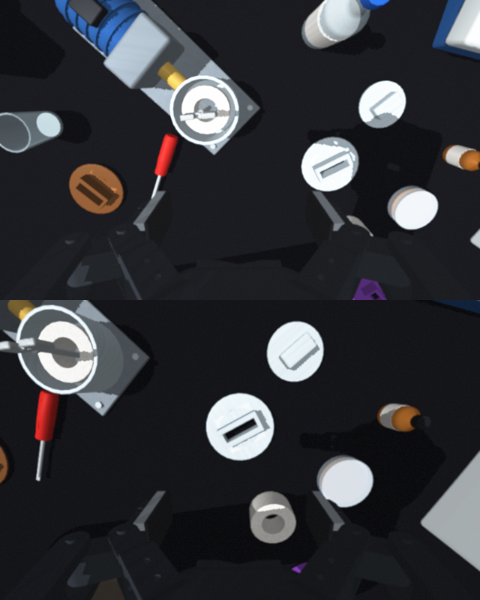

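```bash
python3 - <<'E'
from h import *
def rect(P): 
    r=cv2.minAreaRect(P[:,:2].astype(np.float32)); (c,(w,h),a)=r
    if w<h: w,h,a=h,w,a+90
    return np.round(c,1),round(w,1),round(h,1),round(a%180,1)
def pca(P):
    c=P[:,:2].mean(0); w,v=np.linalg.eigh(np.cov((P[:,:2]-c).T)); return c.round(1),np.degrees(np.arctan2(v[1,1],v[0,1]))%180
for n in ["nut","cov"]:
    s=dict(np.load(f"w_{n}.npz"))
    P=world(s,s["z_map"]>0)
    D=P[(abs(P[:,0]-482)<75)&(abs(P[:,1]+143)<75)]
    d=D[(D[:,2]>5)&(D[:,2]<15)]; b=D[(D[:,2]>27)&(D[:,2]<38)]
    print(n,"disc",cv2.minEnclosingCircle(d[:,:2].astype(np.float32)),len(d),np.median(d[:,2]),"boss",rect(b),pca(b),np.median(b[:,2]))
    N=P[(abs(P[:,0]-514)<60)&(abs(P[:,1]-120)<60)]
    r=N[(abs(N[:,2]-79)<5)]; w=N[N[:,2]>112]; t=w[w[:,2]>136]
    print("rim",cv2.minEnclosingCircle(r[:,:2].astype(np.float32)),cv2.fitEllipse(r[:,:2].astype(np.float32)),np.median(r[:,2]),"nut",rect(w),rect(t),pca(t),len(t),np.percentile(w[:,2],[2,50,98]))
E
```

```text
nut disc ((480.38824462890625, -143.25685119628906), 58.36850357055664) 3003 8.932384615333035 boss (array([ 481.4, -142.9]), 70.2, 35.6, 136.9) (array([ 481.3, -142.7]), np.float64(136.07899408649686)) 30.653520631988073
rim ((513.3861083984375, 121.59858703613281), 55.08860778808594) ((513.7640380859375, 121.37321472167969), (104.29463195800781, 104.7640609741211), 153.5093231201172) 79.11924538825372 nut (array([503.4,  99. ]), 78.6, 50.7, 118.4) (array([501.3,  98.7]), 81.0, 48.3, 113.3) (array([497.8, 101.7]), np.float64(116.01706492054706)) 22858 [141.78037199 381.33997365 399.9099989 ]
cov disc ((480.7769775390625, -144.38998413085938), 57.89756393432617) 4630 9.367007103004937 boss (array([ 480.5, -144.3]), 70.1, 34.5, 137.1) (array([ 481. , -144.3]), np.float64(137.16403269171505)) 31.30090892173351
rim ((514.4351806640625, 121.146240234375), 56.01103591918945) ((513.8018798828125, 120.46208953857422), (103.9315414428711, 104.58988189697266), 24.520366668701172) 79.03064960672043 nut (array([513.4, 119.7]), 48.5, 10.2, 113.7) (array([514. , 119.6]), 46.2, 8.6, 114.5) (array([515.1, 116.1]), np.float64(114.17449951270783)) 506 [114.01928791 134.4107048  142.28656651]
```

```bash
python3 - <<'E'
from h import *
te=lambda: tip_extent() if callable(tip_extent) else tip_extent
d=np.radians
print("open",te(),current_width()); close_gripper(40); print("shut",te(),current_width()); ungrasp(); print(current_time_s())
C=[480.7,-144.0]; H=[513.8,120.8]
for off in (0,180):
    for nm,c,z,a in [("pick",C,110,47),("place",H,200,24)]:
        q=solve_ik([*c,z],down(d(a+off))); print(off,nm,None if q is None else q if isinstance(q,str) else np.round(q,2))
# housing orientation from plate
s=dict(np.load("w_nut.npz")); P=world(s,np.load("m_nut_housing_0.npy")); b=P[(P[:,2]>2)&(P[:,2]<115)]
r=cv2.minAreaRect(b[:,:2].astype(np.float32)); print(r)
E
```

```text
open 25.0 85.70757392889594
shut 25.0 -0.08079262814200984
6.4583
0 pick [-0.42  0.53  2.   -0.    0.61 -1.24]
0 place [ 0.11  0.42  1.86 -0.    0.86 -0.31]
180 pick [-0.42  0.53  2.   -0.    0.61  1.9 ]
180 place None
((557.2293701171875, 214.12399291992188), (345.3517150878906, 131.03762817382812), 64.78646850585938)
```

```bash
python3 - <<'E'
from h import *
d=np.radians; C=[480.7,-144.0]; R=down(d(47))
move_ptp([*C,120],R); servo_line([*C,50],speed=100); servo_line([*C,36],speed=40)
print(current_wrist_force())
close_gripper(40); print(current_width(),current_grip_force(),current_wrist_force())
servo_line([*C,60],speed=60); pause(.2); print(current_wrist_force(),current_ft_torque())
servo_line([*C,215],speed=200); print(current_width(),current_time_s())
s=snapshot("wrist"); save(s,"held"); s=snapshot("scene"); save(s,"held_s"); a=np.vstack([cv2.imread("pics/held.png"),cv2.imread("pics/held_s.png")]); cv2.imwrite("pics/h2.png",cv2.resize(a,(480,600)))
E
```

```text
[ 0.14576499 -0.3471299  -0.29047906]
33.37426676631499 40.43811321258545 [-1.92128584  1.13424301  6.14641743]
[-0.0971182  -0.05610777 -2.42650593] [-0.02301993 -0.01342602 -0.04660236]
32.87013055250716 11.8083
```

View pics/h2.png

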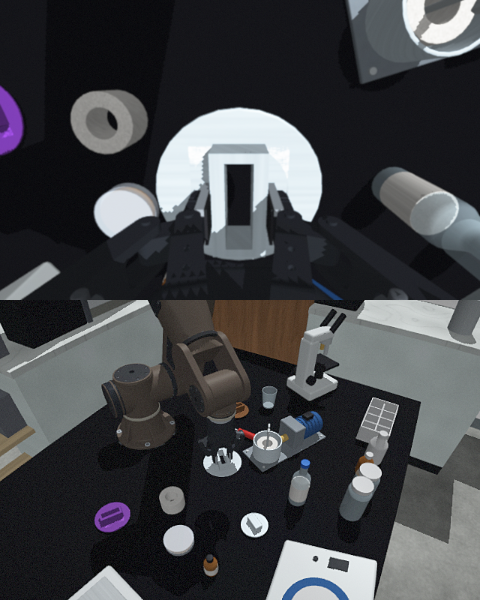

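```bash
python3 - <<'E'
from h import *
d=np.radians; H=np.array([513.8,120.8]); R=down(d(24.2))
move_ptp([*H,215],R); s=snapshot("wrist"); p=current_tool_pos()
P=world(s,s["z_map"]>0); D=P[np.hypot(P[:,0]-p[0],P[:,1]-p[1])<75]
h=D[(D[:,2]>180)&(D[:,2]<196)]; n=R.T@np.c_[h[:,:2],np.zeros(len(h))].T
z=h[:,2]; print(len(h),np.percentile(z,[2,50,98]))
A=np.c_[h[:,:2]-p[:2],np.ones(len(h))]; k=np.linalg.lstsq(A,z,rcond=None)[0]; print("tilt",k)
# circle: outer hull points fit
hu=cv2.convexHull(h[:,:2].astype(np.float32))[:,0].astype(float)
print(cv2.minEnclosingCircle(h[:,:2].astype(np.float32)),p)
b=D[(D[:,2]>204)&(D[:,2]<216)]; print("boss",len(b),cv2.minAreaRect(b[:,:2].astype(np.float32)))
print(current_time_s())
E
```

```text
18506 [186.15224186 187.61117457 192.91546915]
tilt [ 1.08028085e-03 -2.26836534e-03  1.87815683e+02]
((515.072509765625, 120.74895477294922), 58.07778549194336) [513.91945268 119.8462806  214.75879234]
boss 7589 ((514.776611328125, 120.81517791748047), (60.38738250732422, 70.73538208007812), 24.20423126220703)
13.0
```

```bash
python3 - <<'E'
from h import *
H=np.array([513.2,120.9])
servo_line([*H,150],speed=120); print(current_wrist_force(),current_ft_torque())
servo_line([*H,122],speed=60); print(current_wrist_force(),current_tool_pos())
z=122
while z>107:
    z-=1; servo_line([*H,z],speed=25); f=current_wrist_force(); print(z,f.round(1) if hasattr(f,'round') else f,np.round(current_tool_pos(),1))
    if np.hypot(f[0],f[1])>12 or f[2]>4: break
print(current_time_s(),current_width())
s=snapshot("wrist"); save(s,"seat")
E
```

```text
[-0.07852211  1.13596969 -1.30867512] [-0.02041577  0.01410089 -0.0223543 ]
[-0.0892631   0.20881998 -1.09322164] [513.19556729 120.91149109 121.80439422]
121 [ 0.1 -0.2 -1.4] [513.3 120.9 121.2]
120 [-1.1 -0.3 -1.2] [513.2 120.9 120. ]
119 [ 0.4 -0.8 -1.1] [513.2 120.9 118.9]
118 [-0.2 -0.2 -2.2] [513.2 120.9 117.9]
117 [-0.2 -0.5 -0.2] [513.2 120.9 116.9]
116 [ 0.  -1.3 -1.7] [513.2 120.9 115.9]
115 [-0.1 -0.8 -0.9] [513.2 120.9 114.9]
114 [-0.2 -0.9 -1.2] [513.2 120.9 113.9]
113 [ 1.   0.1 -1.9] [513.2 120.9 112.9]
112 [ 0.3  0.6 -1.7] [513.2 120.9 111.9]
111 [ 0.3  0.4 -1.5] [513.2 120.9 110.9]
110 [-1.4  0.4  4.2] [513.3 120.9 110.3]
17.3083 33.27074606156422
```

View pics/seat.png

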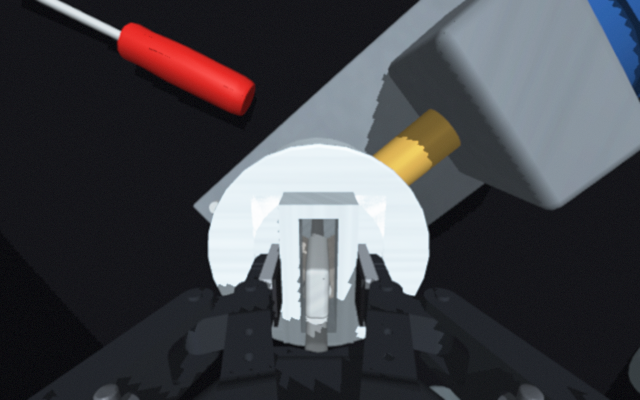

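```bash
python3 - <<'E'
from h import *
H=np.array([513.2,120.9]); p=np.array([514,120.8])
ungrasp(); servo_line([*H,230],speed=150)
s=snapshot("wrist"); save(s,"after")
P=world(s,s["z_map"]>0); D=P[np.hypot(P[:,0]-p[0],P[:,1]-p[1])<70]
h=D[(D[:,2]>78)&(D[:,2]<92)]
A=np.c_[h[:,:2]-p,np.ones(len(h))]; print("plane",np.linalg.lstsq(A,h[:,2],rcond=None)[0],len(h),cv2.minEnclosingCircle(h[:,:2].astype(np.float32)))
b=D[(D[:,2]>101)&(D[:,2]<111)]; print("boss",np.median(b[:,2]),cv2.minAreaRect(b[:,:2].astype(np.float32)))
t=D[(D[:,2]>128)&(D[:,2]<150)]; print("nut",len(t),cv2.minAreaRect(t[:,:2].astype(np.float32)),np.percentile(t[:,2],[50,98]))
d=np.radians
j=current_joint_pos(); print(np.round(j,3),current_time_s())
for a in (24,204): q=solve_ik([514,120.8,180],down(d(a))); print(a,q)
E
```

```text
plane [3.32808262e-04 1.93696055e-03 8.33061221e+01] 9136 ((514.802490234375, 121.63274383544922), 58.06683349609375)
boss 105.22358749436886 ((514.7659912109375, 121.4156723022461), (34.106605529785156, 70.86807250976562), 24.23770523071289)
nut 720 ((513.7158203125, 122.00250244140625), (7.911622047424316, 47.50310516357422), 23.645362854003906) [140.36064253 142.10393576]
[ 0.106  0.385  1.83   0.     0.928 -0.316] 18.9167
24 [ 1.05694502e-01  4.51212317e-01  1.88027551e+00 -4.44089210e-16
  8.10104824e-01 -3.13184519e-01]
204 None
```

```bash
cat >> h.py <<'E'
N=np.array([514.0,121.3])
def turn(j6a,yaw0,z0,total,step):
    """turn clockwise by total from (yaw0,z0), following the thread down"""
    n=int(np.ceil(total/step))
    for k in range(1,n+1):
        t=total*k/n; q=np.array(solve_ik([*N,z0-1.3*t],down(yaw0-t)))
        assert abs(q[5]-(j6a+t))<.15,q
        goto_joints(list(q))
        print(round(t,2),np.round(current_wrist_force(),1),np.round(current_ft_torque(),3),round(current_width(),1))
E
python3 - <<'E'
from h import *
y0=np.radians(24.0)
move_ptp([*N,190],down(y0)); servo_line([*N,140],speed=120); print(current_wrist_force())
close_gripper(30); print(current_width(),current_wrist_force(),current_ft_torque())
turn(current_joint_pos()[5],y0,140,2.4,.6)
print(current_joint_pos(),current_time_s())
ungrasp(); servo_line([*N,180],speed=150)
s=snapshot("wrist"); save(s,"t1")
P=world(s,s["z_map"]>0); D=P[np.hypot(P[:,0]-N[0],P[:,1]-N[1])<50]
t=D[(D[:,2]>120)&(D[:,2]<150)]; print("nut",len(t),cv2.minAreaRect(t[:,:2].astype(np.float32)),np.percentile(t[:,2],[50,98]),"expected tool yaw",np.degrees(y0-2.4)%180)
b=D[(D[:,2]>101)&(D[:,2]<109)]; print("boss",np.median(b[:,2]),cv2.minAreaRect(b[:,:2].astype(np.float32)))
E
```

```text
[-0.06135739 -0.19944033  0.15009165]
7.555833182956866 [-6.76901051 -4.22444501  8.98996491] [-0.73916711  1.20994533 -0.04494708]
0.6 [-9.6 -5.  10.6] [-0.925  1.576 -0.06 ] 7.2
1.2 [-11.6  -4.2  12.4] [-0.663  1.889 -0.017] 7.8
1.8 [-13.2   0.2  11.9] [-0.073  2.118 -0.036] 7.5
2.4 [-12.6   3.   11.5] [ 0.643  2.132 -0.027] 7.3
[1.07572786e-01 5.14278179e-01 1.91985369e+00 1.21104007e-03
 7.12483114e-01 2.08807531e+00] 22.9583
nut 1140 ((514.0731201171875, 121.03132629394531), (7.879032135009766, 47.08048629760742), 66.55670928955078) [137.29911813 139.01700142] expected tool yaw 66.49012916860244
boss 105.35420294725897 ((513.825927734375, 121.68479919433594), (34.504615783691406, 70.56166076660156), 24.24146270751953)
```

```bash
python3 - <<'E'
from h import *
import h
N=h.N=np.array([513.4,121.3])
y0=np.radians(24.0)-2.4+np.pi
move_ptp([*N,180],down(y0)); servo_line([*N,137],speed=120)
close_gripper(30); print(current_width(),np.round(current_wrist_force(),1),np.round(current_ft_torque(),3))
j=current_joint_pos()[5]
turn(j,y0,137,1.7,.6)
print("fine"); 
turn(j+1.7,y0-1.7,137-1.3*1.7,.55,.08)
print(current_time_s())
E
```

```text
7.2118135790930085 [-2.2 -2.1  5.1] [-0.238  0.215 -0.051]
0.57 [-3.1 -5.8  7.3] [-0.993  0.507 -0.065] 7.3
1.13 [-6.8 -8.4  9.6] [-1.407  0.976 -0.018] 7.6
1.7 [-8.8 -8.  10.5] [-1.248  1.476 -0.041] 7.5
fine
0.08 [-9.2 -7.3 11.2] [-1.173  1.54  -0.04 ] 7.8
0.16 [-10.4  -6.5  12.6] [-1.195  1.583 -0.122] 7.5
0.24 [-11.4  -5.3  13.3] [-1.061e+00  1.670e+00  1.000e-03] 7.4
0.31 [-11.9  -6.   13.7] [-0.97   1.755 -0.08 ] 7.3
0.39 [-11.5  -5.3  15.8] [-0.898  1.898 -0.127] 7.4
0.47 [-12.4  -3.6  17.7] [-0.81   1.964 -0.089] 7.6
0.55 [-12.2  -4.9  17.7] [-0.715  2.074 -0.085] 7.1
31.5667
```

```bash
python3 - <<'E'
from h import *
N=np.array([513.4,121.3])
ungrasp(); servo_line([*N,230],speed=150); pause(.3)
s=snapshot("wrist"); save(s,"t2")
P=world(s,s["z_map"]>0); D=P[np.hypot(P[:,0]-N[0],P[:,1]-N[1])<70]
t=D[(D[:,2]>120)&(D[:,2]<150)]; r=cv2.minAreaRect(t[:,:2].astype(np.float32)); print("nut",r,np.percentile(t[:,2],[50,98]))
h=D[(D[:,2]>78)&(D[:,2]<92)]
A=np.c_[h[:,:2]-N,np.ones(len(h))]; print("plane",np.linalg.lstsq(A,h[:,2],rcond=None)[0],cv2.minEnclosingCircle(h[:,:2].astype(np.float32)))
b=D[(D[:,2]>101)&(D[:,2]<109)]; print("boss",np.median(b[:,2]),cv2.minAreaRect(b[:,:2].astype(np.float32)))
# housing yaw from plate points seen now
B=P[(P[:,2]>2)&(P[:,2]<115)&(np.hypot(P[:,0]-N[0],P[:,1]-N[1])<330)]
print(current_time_s())
for n in ["scene"]:
    d=silhouettes("wrist","housing")[:1]
    for x in d: Q=world(s,x["mask"]); Q=Q[(Q[:,2]>2)&(Q[:,2]<115)]; print("plate",cv2.minAreaRect(Q[:,:2].astype(np.float32)))
s2=snapshot("top"); d=silhouettes("top","housing")[0]; Q=world(s2,d["mask"]); Q=Q[(Q[:,2]>0)&(Q[:,2]<115)]; print("plate top",cv2.minAreaRect(Q[:,:2].astype(np.float32)))
E
```

```text
nut ((513.8544311523438, 121.3360824584961), (47.93631362915039, 7.508614540100098), 27.328887939453125) [134.58204384 136.23445103]
plane [-4.35640499e-04  1.05445689e-03  8.34698599e+01] ((514.1946411132812, 121.33021545410156), 58.01536560058594)
boss 105.28071966786848 ((516.71142578125, 122.51105499267578), (40.04176712036133, 70.10625457763672), 24.203298568725586)
33.4417
plate ((555.9595336914062, 211.60360717773438), (339.8722229003906, 130.80189514160156), 64.73812103271484)
plate top ((556.9523315429688, 223.4454803466797), (361.1332092285156, 131.77728271484375), 64.90766906738281)
```

View pics/t2.png

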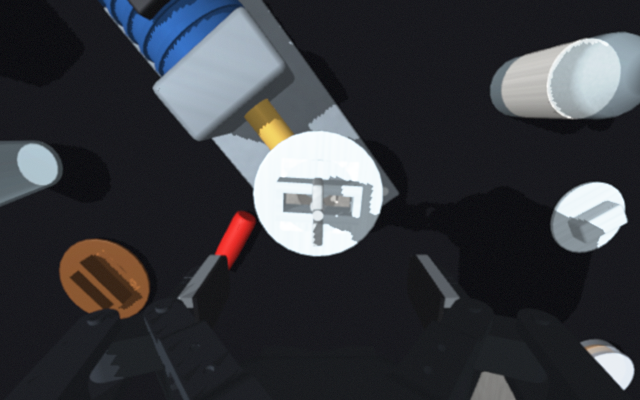

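```bash
python3 -c "
from workcell import *
print(sign_off())"
```

```text
the job is handed in; nothing more can be done
None
```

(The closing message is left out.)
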